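# Try out a dial padlock in its nest and present it open

### The arm

A 6-joint arm with a two-finger parallel gripper is mounted at the origin on a cart in front of the work surface, level with it; the furniture and walls round the work are solid. World frame = base frame: x ahead of the robot, y to its left, z up, the work surface at z = 0. Lengths are in m, angles in rad, forces in N, time in s.
With the tool pointing down it reaches from about 0.325 to 0.925 m from the base axis. Payload 3.1 kg.
Tool frame: the origin (TCP) lies at the very end of the fingers, on their centre line; the grasp point (between the pads) lies 19 mm behind it (r.pinch_z is the distance from the TCP to the grasp point, in m); z points along the fingers, y is the line along which they close (so a half turn about z gives the same grasp; the last joint's range is limited). The gripper opens to 85 mm and grips with 20 to 120 N. Pads are 22 mm wide; open, the fingers measure 114 mm over their backs; the gripper's body (76 mm by 85 mm) begins 54 mm behind the grasp point. The pads swing forward as they close: fully open they stand 13 mm farther back than shut.
Start: joints at [1.024, 0.217, 1.613, -0, 1.311, -0.112], TCP at [0.263, 0.567, 0.231] pointing down, gripper open.
Joint ranges: [-2.75, 2.75], [-0.78, 2.1], [0.31, 2.55], [-1.13, 4.27], [0.13, 2.63], [-2.58, 2.58]. Speed limits (rad/s): [2.79, 2.79, 3.14, 3.14, 3.14, 3.14].

### API

Orientations are given as a 3x3 rotation matrix whose columns are the frame's x, y, z axes.
In Python, from plant import r gives the robot as it stands.
- The arm moves only by the shell command python3 -m jog 'ROWS' [FORCE]. ROWS is a JSON object whose one key "plan" holds a list of rows, each a list of 7 numbers: the shift along the tool's x, y, z in m, then the turn, a rotation vector about the tool's x, y, z in units of 6 degrees (1.0 is 6 degrees), then the opening, from -1 (shut) to 1 (fully open). In form: {"plan": [[x, y, z, ax, ay, az, hand], ...]}. A call has 1 to 20 rows; each row is the pose to reach, as a shift and turn from the pose commanded when the call began, along the tool's axes at that moment; what a row does not reach only later rows make up. A row lasts 1/12 s, in which the tool goes at most 41.7 mm and 7.16 degrees, less where a joint would pass 70% of its speed; a pose out of reach is approached as far as the arm can. A call with a gripper value outside its range is refused whole. The fingers move at their own pace and stop on an object; FORCE is the grip in N (left out, the last holds). Time passes only in rows, so rows that repeat a pose let the fingers close. It gives the time, the measured TCP pose, the force, the opening and the grip force at its end, in the units of the state.
- r.observe(): the state, without advancing time (a new reading comes with each control period).
- r.camera(name): name is "side" or "top" or "wrist"; returns a dict with "frame" (420x560x3 uint8, red, green, blue), "camera_matrix" (3x3 intrinsics, pixels), "k1" (the pictures are not rectified: a ray, as slopes to the right and down, at radius r is drawn at 1 + k1 r^2 times it, then the intrinsics apply), "origin" and "rotation" of the camera in the world; the wrist camera has in their place "mount" (4x4, takes a point from camera to tool coordinates, whose origin is the TCP and whose axes are the flange's). Camera axes: x right, y down, z forward; pixel columns grow to the right and rows downward; lengths in m; the calibration is good to about 2 mm. A picture is of the moment at which its call begins: read the wrist's pose just before it. There is no depth.
- r.job_done(): hands the job in; it is judged then, once.
The state is a dict: "time_s": time; "joint_positions": joint angles; "dq": joint speeds; "joint_torque": joint torques, N m; "tool_pos": TCP position; "eef_rot": TCP orientation; "ft_force": force on the tool from outside, world axes, zero at the start; "moment": the same for the moment, N m; "width": opening from 0.0 (shut) to 1.0 (fully open); "gripper_force": force on a finger pad.
Only numpy, scipy, OpenCV 4.12 (cv2) and the standard library are available. Lean on these libraries where they do the work, as an engineer would, in place of code of your own. Each camera call takes 0.05 s, during which the arm holds its last target. There are 200 camera calls.

### The job

Set the dial padlock down into the wooden nest, flat, with its dial up and its shackle over the side of the nest whose wall has a gap in the middle, so that it cannot turn. Then turn the dial counter-clockwise until its white pointer meets the thick index mark beside the shackle and the shackle clicks out a little, and pull the shackle out as far as it goes while the lock stays in the nest. Finally lift the open lock out of the nest and finish while holding it still in the gripper, level with the dial up, at least 10 cm above the table; leave the other things where they are.

Things in the scene. Friction and masses are not known exactly. Their poses are not given: they have to be found in the camera images.
- lock: Brass padlock on its back, loose, 60 (x) by 56 (y) by 34 mm high, about 0.34 kg in all; starts shut on the table. Origin: centre of the brass body's underside, under the dial's axis; z up, x away from the shackle, which leaves the -x face. Plain side faces at y = +-28 mm to grip. Centre of mass about 12 mm towards the shackle. A thick index mark on the face points from the dial to the shackle.
- dial_grip (a point): On the dial's axis, 46 mm above the lock's underside, mid-height to grip. The dial is a dark steel knurled round knob on the lock's upper face, 38 mm across, from 34 to 55 mm above the underside (41 mm flange in the lowest 4 mm), with a white pointer line on its top and side. Axes turn with the dial; the pointer lies along its -x.
- dial (a joint): Dial angle, rad; 0 = pointer on the index mark; starts between -1.5 and -0.7; counter-clockwise from above raises it. Stops at -1.75 and 0.35. Friction under 0.1 N m. Within about 0.1 of 0 the notch frees the shackle's pin: the shackle jumps out by itself and the pin then keeps the dial from turning on (the click).
- shackle_bar (a point): Centre of the steel shackle's cross bar, 19 mm above the lock's underside and 78 mm from its origin along -x when shut; axes as the lock's. Round bar 8 mm thick along y, straight for 8 mm, then rounding (16 mm radius) into legs at y = +-20 mm. The bow is 32 mm wide and 44 mm long inside when shut: pinch the bar from above, one finger inside the bow, one outside.
- shackle (a joint): Travel of the shackle out of the lock along the lock's -x, m: 0 to 0.001 = shut, about 0.007 after it has jumped out at the notch, 0.024 = fully out (stop). Held shut by the dial's works unless the dial is at the notch; then it takes about 4 N to pull and stays where it is left.
- nest: Wooden nest fixed to the table: 92 (x) by 88 (y) mm plate, 6 mm thick, with four low walls round a pocket of 63 (x) by 59 (y) mm for the lock; wall tops 19 mm above the table, flared outward. Origin: centre of its underside, under the pocket's middle. The wall at -x has a 26 mm gap in its middle; the shackle goes over that side, so the seated lock has the nest's axes.
- nest_floor (a point): Centre of the pocket floor, 6 mm above the table, axes as the nest's. The seated lock's origin lies here, within 1.5 mm of play.
- sanding_block: Bystander: cork sanding block, 56 x 92 x 27 mm, origin centre of underside.
- strop: Bystander: long leather strop on wood, 45 x 200 x 12 mm, origin centre of underside.
- gouge_round: Bystander: carving gouge with wooden handle, 25 x 190 x 28 mm, origin centre of underside.
- wax_tin: Bystander: round tin, 67 mm across, 22 mm high, origin centre of underside.
Not all that is in view belongs to the job. Leave any orange or pink look-alike of the lock alone.

How it is judged:
On the way, in this order (a step that is already met when the one before it is completed fails the run):
1. the lock sits flat in the nest's pocket, shackle over the gapped side, still shut (horizontal distance between lock and nest_floor below 0.006 m and z of lock in the frame of nest_floor below 0.003 m and angle between lock's own z axis and vertical below 0.08 rad and x of shackle_bar in the frame of nest below -0.06 m and value of joint shackle below 0.003 m), for 0.2 s.
2. with the lock in the nest, the dial is on the mark and the shackle has clicked out (horizontal distance between lock and nest_floor below 0.006 m and z of lock in the frame of nest_floor below 0.003 m and angle between lock's own z axis and vertical below 0.08 rad and value of joint shackle above 0.004 m and value of joint dial between -0.25 and 0.25 rad), for 0.1 s.
3. with the lock still in the nest, the shackle is pulled fully out (horizontal distance between lock and nest_floor below 0.006 m and z of lock in the frame of nest_floor below 0.003 m and angle between lock's own z axis and vertical below 0.08 rad and value of joint shackle above 0.02 m), for 0.1 s.
At the end, for the whole second after the job is handed in: The gripper holds the lock still (under 5 cm/s), its underside more than 90 mm above the table, level within 15 degrees with the dial up, clear of the nest, and the shackle still at least 19 mm out (height (world z) of lock above 0.09 m and angle between lock's own z axis and vertical below 0.26 rad and value of joint shackle above 0.019 m and contact force between the fingers and lock above 1 N and contact force between lock and nest below 0.1 N and linear speed of lock below 0.05 m/s); the arm keeps its last pose, push and grip.
It fails at once if the sanding block is pushed more than 3 cm (distance of sanding_block from where it was at the start of the episode above 0.03 m).
It fails at once if the strop is pushed more than 3 cm (distance of strop from where it was at the start of the episode above 0.03 m).
It fails at once if the gouge round is pushed more than 3 cm (distance of gouge_round from where it was at the start of the episode above 0.03 m).
It fails at once if the wax tin is pushed more than 3 cm (distance of wax_tin from where it was at the start of the episode above 0.03 m).
It also fails if it takes over 72 s, if anything falls off the work surface, if the arm or the gripper's body presses on something with over 40 N, if the wrist force passes 120 N, or if a joint passes its speed limit or range.

## Working session

There is one attempt and no reset: what is moved stays moved. The work goes in short steps, Python scripts to look and compute and a shell command to move; the robot and the scene stay as the last step left them, time stands still between calls to the robot, and variables do not carry over. Pictures are saved under pics/ and viewed, at most 10 in all, crops included, and the job is handed in when it is done.

```bash
ls; mkdir -p pics
python3 - <<'E'
from plant import r
import cv2,numpy as np
o=r.observe();print(o['time_s'],o['tool_pos'],np.round(o['eef_rot'],3).tolist(),r.pinch_z)
for n in ['top','side','wrist']:
    c=r.camera(n);cv2.imwrite(f'pics/{n}0.png',c['frame'][:,:,::-1]);print(n,c['camera_matrix'].tolist(),c['k1'],*[np.round(c[k],4).tolist() for k in('origin','rotation','mount') if k in c])
E
```

```text
pics
0.0 [0.26283234 0.56613802 0.22993062] [[-0.907, 0.421, -0.001], [0.421, 0.907, -0.002], [0.0, -0.002, -1.0]] 0.0187
top [[384.52569658388927, 0.0, 278.8282232244446], [0.0, 384.52569658388927, 204.6787317808899], [0.0, 0.0, 1.0]] -0.02225773222697945 [0.5185, -0.0303, 1.1408] [[0.008, -0.9976, 0.0683], [-0.9999, -0.0089, -0.0135], [0.014, -0.0682, -0.9976]]
side [[400.7784294264641, 0.0, 284.9136526041467], [0.0, 400.7784294264641, 205.10116900394974], [0.0, 0.0, 1.0]] -0.08826025089706879 [0.4274, -0.8009, 0.7397] [[0.9752, -0.1379, 0.173], [-0.221, -0.6403, 0.7356], [0.0093, -0.7556, -0.655]]
wrist [[368.9978193394323, 0.0, 278.0449651188696], [0.0, 368.9978193394323, 207.8094290573905], [0.0, 0.0, 1.0]] -0.019192052355680764 [[0.0, -0.9535, -0.3014, 0.0781], [1.0, 0.0004, -0.0014, 0.0005], [0.0015, -0.3014, 0.9535, -0.1435], [0.0, 0.0, 0.0, 1.0]]
```

View pics/top0.png

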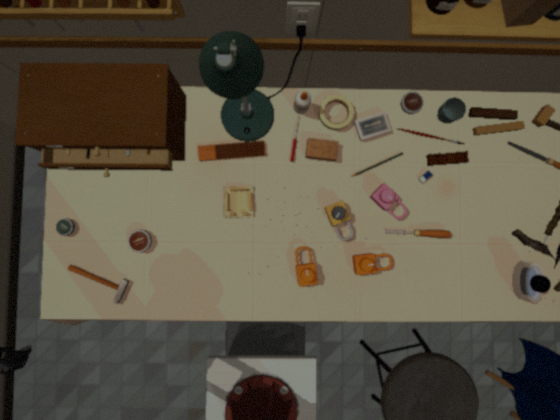

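View pics/side0.png

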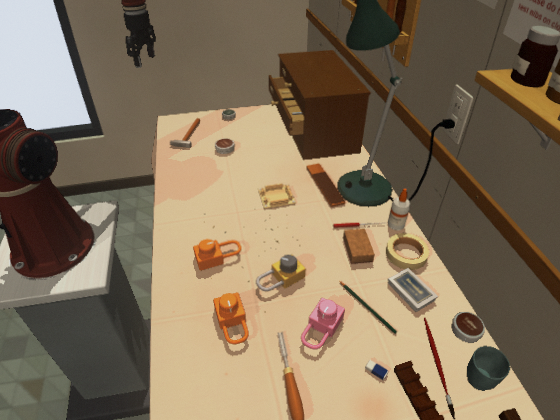

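Top view: the brass lock is at about (340,215) with its shackle towards (349,236), and the nest is at (239,201). The orange and pink look-alikes and the gouge are nearby. I'll get coarse positions, then use the wrist camera.

```bash
cat > h.py <<'E'
from plant import r
import cv2,numpy as np
from scipy.spatial.transform import Rotation as R
def shot(n):
    o=r.observe(); c=r.camera(n)
    if n=='wrist':
        T=np.array(c['mount']);E=np.array(o['eef_rot'])
        c['origin']=np.array(o['tool_pos'])+E@T[:3,3]; c['rotation']=E@T[:3,:3]
    return c
def ray(c,uv):
    K=np.array(c['camera_matrix']);p=((uv[0]-K[0,2])/K[0,0],(uv[1]-K[1,2])/K[1,1])
    d=np.array(p)
    for _ in range(20): d=np.array(p)/(1+c['k1']*(d@d))
    return np.array(c['origin']),np.array(c['rotation'])@np.array([*d,1])
def plane(c,uv,z):
    o,d=ray(c,uv); return o+d*(z-o[2])/d[2]
def proj(c,P):
    q=np.array(c['rotation']).T@(np.array(P)-c['origin']);s=q[:2]/q[2];s=s*(1+c['k1']*(s@s))
    K=np.array(c['camera_matrix']);return K[0,0]*s[0]+K[0,2],K[1,1]*s[1]+K[1,2]
def tri(rays):
    A=np.zeros((3,3));b=np.zeros(3)
    for o,d in rays:
        d=d/np.linalg.norm(d);M=np.eye(3)-np.outer(d,d);A+=M;b+=M@o
    return np.linalg.solve(A,b)
def delta(pos,yaw):
    "shift in tool axes and az units to reach TCP pos, pointing down, tool x axis at yaw"
    o=r.observe();E=np.array(o['eef_rot'])
    T=np.array([[np.cos(yaw),np.sin(yaw),0],[np.sin(yaw),-np.cos(yaw),0],[0,0,-1]])
    rv=R.from_matrix(E.T@T).as_rotvec()/np.radians(6)
    return np.round(E.T@(np.array(pos)-o['tool_pos']),4),np.round(rv,2)
E
python3 - <<'E'
from h import *
t=shot('top');s=shot('side')
for n,a,b in [('dialtop',(339,213),(289,260)),('bar',(350,237),(258,286)),('nest',(239,201),(277,194))]:
    print(n,plane(t,a,.02),tri([ray(t,a),ray(s,b)]))
o=r.observe();E=np.array(o['eef_rot']);print('yaw',np.arctan2(E[1,0],E[0,0]))
y=np.arctan2(E[1,0],E[0,0])
E
```

```text
dialtop [ 0.57239985 -0.22166388  0.02      ] [ 0.57331553 -0.216446    0.05316245]
bar [ 0.50263656 -0.25367957  0.02      ] [ 0.50010208 -0.25243014  0.02473138]
nest [0.60495378 0.07097699 0.02      ] [0.60728046 0.07171019 0.00940397]
yaw 2.7067647151402037
```

Run:
```python
from h import *
print(delta((.607,.10,.22),1.55))
```

```text
(array([-0.5085, -0.2782,  0.0109]), array([-1.000e-02,  1.000e-02,  1.105e+01]))
```

```bash
python3 -m jog '{"plan":[[-0.1,-0.055,0,0,0,2,1],[-0.509,-0.278,0.011,0,0,11.05,1],[-0.509,-0.278,0.011,0,0,11.05,1],[-0.509,-0.278,0.011,0,0,11.05,1],[-0.509,-0.278,0.011,0,0,11.05,1],[-0.509,-0.278,0.011,0,0,11.05,1],[-0.509,-0.278,0.011,0,0,11.05,1],[-0.509,-0.278,0.011,0,0,11.05,1],[-0.509,-0.278,0.011,0,0,11.05,1],[-0.509,-0.278,0.011,0,0,11.05,1],[-0.509,-0.278,0.011,0,0,11.05,1],[-0.509,-0.278,0.011,0,0,11.05,1],[-0.509,-0.278,0.011,0,0,11.05,1],[-0.509,-0.278,0.011,0,0,11.05,1],[-0.509,-0.278,0.011,0,0,11.05,1],[-0.509,-0.278,0.011,0,0,11.05,1],[-0.509,-0.278,0.011,0,0,11.05,1],[-0.509,-0.278,0.011,0,0,11.05,1],[-0.509,-0.278,0.011,0,0,11.05,1],[-0.509,-0.278,0.011,0,0,11.05,1]]}'
python3 - <<'E'
from h import *
o=r.observe();print(o['time_s'],o['tool_pos'],o['joint_positions'])
c=shot('wrist');np.save('nestshot1.npy',c,allow_pickle=True);cv2.imwrite('pics/n1.png',c['frame'][:,:,::-1])
print(delta((.573-.0,-.195,.22),.46))
E
```

```text
time_s: 1.92
tool_pos: [0.6071, 0.1017, 0.2204]
eef_rot: [[0.019, 1.0, -0.0], [1.0, -0.019, 0.0], [0.0, -0.0, -1.0]]
ft_force: [-1.1, 0.3, -0.9]
width: 1.002
gripper_force: 0.0
1.9167 [0.60710191 0.10169217 0.22037835] [5.19179462e-02 2.06286810e-01 1.64692511e+00 1.70354227e-04
 1.28847491e+00 7.09898066e-02]
(array([-0.2971, -0.0285,  0.0005]), array([ 0.  , -0.  , 10.42]))
```

View pics/n1.png

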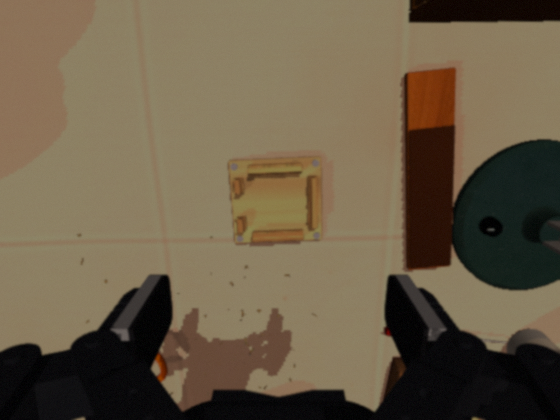

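The gap faces image left (237,207), which is world -x, so the nest yaw is about 0. Next is a second, lower nest view, then the lock.

```bash
python3 -m jog '{"plan":[[-0.03,0,0.03,0,0,0,1],[-0.06,0,0.07,0,0,0,1],[-0.06,0,0.07,0,0,0,1],[-0.06,0,0.07,0,0,0,1],[-0.06,0,0.07,0,0,0,1]]}' | head -2
python3 - <<'E'
from h import *
c=shot('wrist');np.save('nestshot2.npy',c,allow_pickle=True)
c1=np.load('nestshot1.npy',allow_pickle=True).item()
K=[]
for n,s in(('n1',c1),('n2',c)):
    u,v=map(int,proj(s,(.607,.072,.01)));w=75
    im=s['frame'][max(v-w,0):v+w,max(u-w,0):u+w,::-1]
    K.append(cv2.resize(im,(400,400),interpolation=cv2.INTER_CUBIC));print(n,u-w,v-w,im.shape,c['frame'].shape)
cv2.imwrite('pics/nests.png',np.hstack(K))
print(delta((.60,-.20,.22),.46))
E
```

```text
time_s: 2.38
tool_pos: [0.6063, 0.0409, 0.1502]
n1 204 128 (150, 150, 3) (420, 560, 3)
n2 204 79 (150, 150, 3) (420, 560, 3)
(array([-0.2413, -0.0023, -0.0685]), array([ 1.000e-02, -2.000e-02,  1.041e+01]))
```

View pics/nests.png

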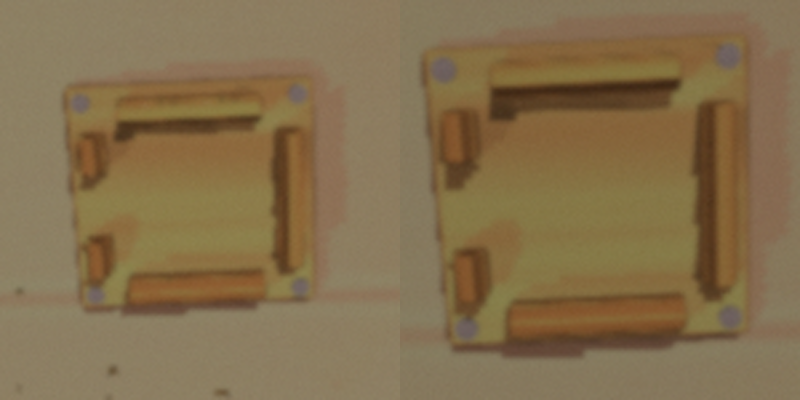

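The four bluish corner screws are clear in both views: n1 crop (80,103), (297,93), (300,286), (96,295), and n2 crop (43,70), (327,56), (329,316), (66,328). I'll refine and triangulate these, and move to the lock.

```bash
cat > nest.py <<'E'
from h import *
S=[np.load(f'nestshot{i}.npy',allow_pickle=True).item() for i in(1,2)]
G=[(204,128,[(80,103),(297,93),(300,286),(96,295)]),(204,79,[(43,70),(327,56),(329,316),(66,328)])]
px=[]
for s,(u0,v0,L) in zip(S,G):
    f=s['frame'].astype(float);b=f[:,:,2]-f[:,:,:2].mean(2);q=[]
    for a,c in L:
        u,v=u0+(a+.5)*.375-.5,v0+(c+.5)*.375-.5
        yy,xx=np.mgrid[round(v)-5:round(v)+6,round(u)-5:round(u)+6]
        w=np.clip(b[yy,xx]-np.median(b[yy,xx])-12,0,None);q.append(((w*xx).sum()/w.sum(),(w*yy).sum()/w.sum()))
    px.append(np.array(q));print(np.round(px[-1],1).tolist())
P=np.array([tri([ray(s,p[i]) for s,p in zip(S,px)]) for i in range(4)])
print(np.round(P,4))
z=.006
for s,p in zip(S,px):
    Q=np.array([plane(s,x,z) for x in p]);d=(Q[1]+Q[2]-Q[0]-Q[3])/2   # +x-ish direction
    e=(Q[0]+Q[1]-Q[2]-Q[3])/2
    print(Q.mean(0)[:2],np.arctan2(d[1],d[0]),np.arctan2(-e[0],e[1]),np.hypot(*d[:2]),np.hypot(*e[:2]))
E
python3 nest.py
python3 -m jog '{"plan":[[-0.03,0,-0.02,0,0,1,1],[-0.241,-0.002,-0.069,0,0,10.4,1],[-0.241,-0.002,-0.069,0,0,10.4,1],[-0.241,-0.002,-0.069,0,0,10.4,1],[-0.241,-0.002,-0.069,0,0,10.4,1],[-0.241,-0.002,-0.069,0,0,10.4,1],[-0.241,-0.002,-0.069,0,0,10.4,1],[-0.241,-0.002,-0.069,0,0,10.4,1],[-0.241,-0.002,-0.069,0,0,10.4,1],[-0.241,-0.002,-0.069,0,0,10.4,1],[-0.241,-0.002,-0.069,0,0,10.4,1],[-0.241,-0.002,-0.069,0,0,10.4,1],[-0.241,-0.002,-0.069,0,0,10.4,1]]}' | head -3
python3 - <<'E'
from h import *
c=shot('wrist');np.save('lock1.npy',c,allow_pickle=True)
cv2.imwrite('pics/l1.png',c['frame'][:,:,::-1])
u,v=proj(c,(.573,-.217,.03));print(u,v,c['frame'].shape)
E
```

```text
[[233.5, 166.4], [315.1, 162.7], [316.2, 235.3], [239.4, 238.3]]
[[219.7, 104.7], [326.7, 99.5], [327.4, 197.6], [228.5, 202.0]]
[[0.5629 0.11   0.0081]
 [0.6426 0.1122 0.009 ]
 [0.6444 0.0368 0.0104]
 [0.5646 0.0334 0.0061]]
[0.60347596 0.07241647] 0.024321202355852563 0.02543541204615254 0.08024757646489113 0.07639277456380779
[0.60400926 0.07274306] 0.02530259451176741 0.02554721135105522 0.0804765327598052 0.07656303946032143
time_s: 3.52
tool_pos: [0.6, -0.1999, 0.2201]
eef_rot: [[0.895, 0.447, 0.001], [0.447, -0.895, -0.0], [0.001, 0.001, -1.0]]
282.1610378744011 210.62509356390373 (420, 560, 3)
```

View pics/l1.png

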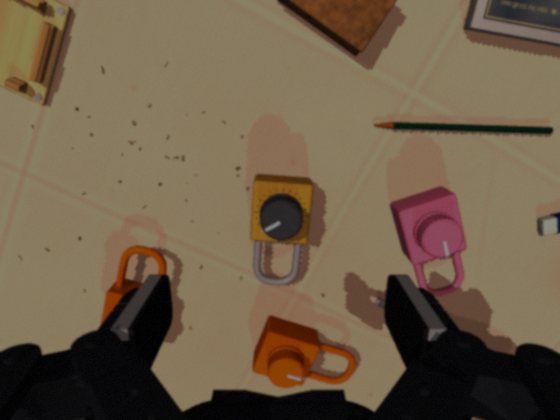

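The lock is at (281,216) with its shackle straight down (bar at 275,282), and the pointer is at lower left. I'll take a closer second view, then measure.

```bash
python3 -m jog '{"plan":[[-0.015,0,0.04,0,0,0,1],[-0.03,0,0.08,0,0,0,1],[-0.03,0,0.08,0,0,0,1],[-0.03,0,0.08,0,0,0,1],[-0.03,0,0.08,0,0,0,1]]}' | head -2
cat > lock.py <<'E'
from h import *
def feats(c,seed):
    f=cv2.GaussianBlur(c['frame'],(3,3),0);h=cv2.cvtColor(f,cv2.COLOR_RGB2HSV)
    br=((h[:,:,0]>14)&(h[:,:,0]<28)&(h[:,:,1]>150)).astype(np.uint8)
    n,l,st,ce=cv2.connectedComponentsWithStats(cv2.morphologyEx(br,cv2.MORPH_CLOSE,np.ones((3,3))))
    k=min([i for i in range(1,n) if st[i,4]>200],key=lambda i:np.hypot(*(ce[i]-seed)))
    cn=max(cv2.findContours((l==k).astype(np.uint8),0,1)[0],key=cv2.contourArea)
    rect=cv2.minAreaRect(cn)
    dk=(h[:,:,2]<75).astype(np.uint8)
    x,y,w,hh=cv2.boundingRect(cn);m=np.zeros_like(dk);m[y:y+hh,x:x+w]=dk[y:y+hh,x:x+w]
    n2,l2,s2,c2=cv2.connectedComponentsWithStats(m);j=1+np.argmax(s2[1:,4])
    dc=max(cv2.findContours((l2==j).astype(np.uint8),0,1)[0],key=cv2.contourArea)
    return rect,cv2.minEnclosingCircle(dc),cn
E
python3 - <<'E'
from lock import *
a=np.load('lock1.npy',allow_pickle=True).item();b=shot('wrist');np.save('lock2.npy',b,allow_pickle=True)
for c in(a,b):
    u=proj(c,(.573,-.217,.04));rect,ci,cn=feats(c,u);print(u,rect,ci,np.round(cv2.boxPoints(rect)).tolist())
im=cv2.resize(b['frame'][110:330,170:390,::-1],(600,600),interpolation=cv2.INTER_CUBIC)
cv2.imwrite('pics/l2.png',im)
E
```

```text
time_s: 3.98
tool_pos: [0.5738, -0.214, 0.1407]
(np.float64(282.2884676783094), np.float64(213.9777925248284)) ((281.39849853515625, 208.92132568359375), (60.203758239746094, 66.33100128173828), 4.085616588592529) ((281.1158752441406, 217.23495483398438), 23.968536376953125) [[249.0, 240.0], [254.0, 174.0], [314.0, 178.0], [309.0, 244.0]]
(np.float64(282.3731406321785), np.float64(209.9533975473856)) ((281.3199462890625, 203.43112182617188), (79.67062377929688, 86.7253646850586), 4.23639440536499) ((280.4166564941406, 213.5), 31.68485450744629) [[238.0, 244.0], [245.0, 157.0], [324.0, 163.0], [318.0, 250.0]]
```

View pics/l2.png

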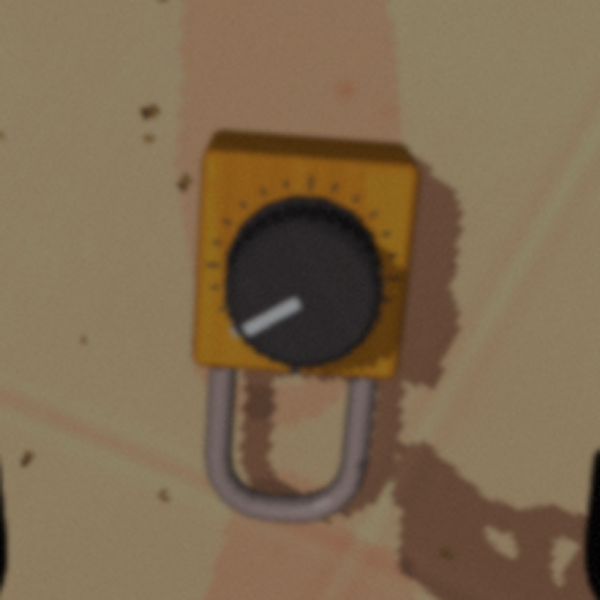

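Close view: the face corners (crop) are (207,150), (417,166), (397,377), (195,363), the shackle bar is near (287,507), and the pointer runs from (300,302) to (245,331), about 60° clockwise of the index.

Run:
```python
from lock import *
a=np.load('lock1.npy',allow_pickle=True).item();b=np.load('lock2.npy',allow_pickle=True).item()
cr=lambda p:(170+(p[0]+.5)*220/600-.5,110+(p[1]+.5)*220/600-.5)
C=[plane(b,cr(p),.034) for p in[(207,150),(417,166),(397,377),(195,363)]]
m=np.mean(C,0);dx=(C[0]+C[1]-C[2]-C[3])/2;dy=(C[0]+C[3]-C[1]-C[2])/2
yx=np.arctan2(dx[1],dx[0]);print('face',m[:2],'yaw',yx,np.arctan2(-dy[0],dy[1]),np.linalg.norm(dx),np.linalg.norm(dy))
bar=plane(b,cr((286,507)),.019);v=m-bar;print('bar',bar,np.hypot(*v[:2]),np.arctan2(v[1],v[0]))
p0,p1=[plane(b,cr(p),.055) for p in[(300,302),(245,331)]];d=p1-p0
ang=np.arctan2(d[1],d[0])-np.arctan2(-dx[1],-dx[0]);print('pointer',(ang+np.pi)%(2*np.pi)-np.pi)
# heights by two views: dial circle, body corners lower(front edge) of rect
ra,ca,_=feats(a,proj(a,(.573,-.217,.04)));rb,cb,_=feats(b,proj(b,(.573,-.217,.04)))
print('dial h',tri([ray(a,ca[0]),ray(b,cb[0])]))
for i in(0,3):print('corner',tri([ray(a,cv2.boxPoints(ra)[i]),ray(b,cv2.boxPoints(rb)[i])]))
yaw=yx;t=m.copy();t[:2]-=.010*np.array([np.cos(yaw),np.sin(yaw)]);t[2]=.016
print('t',t,delta(t,yaw))
```

```text
face [ 0.57236142 -0.21643206] yaw 0.3913804170751291 0.3842690456943492 0.0581328884326597 0.05391370974379705
bar [ 0.49847596 -0.24748365  0.019     ] 0.08014526069951029 0.39785460477307344
pointer -0.9915621786681825
dial h [ 0.58542661 -0.20892173  0.09179035]
corner [ 0.53564867 -0.20038773  0.03906834]
corner [ 0.55726017 -0.25351215  0.03954833]
t [ 0.56311759 -0.2202467   0.016     ] (array([-0.0137, -0.0007,  0.1262]), array([ 0.04, -0.03,  0.67]))
```

```bash
python3 -m jog '{"plan":[[-0.014,-0.001,0.02,0,0,0.67,1],[-0.014,-0.001,0.05,0,0,0.67,1],[-0.014,-0.001,0.08,0,0,0.67,1],[-0.014,-0.001,0.105,0,0,0.67,1],[-0.014,-0.001,0.12,0,0,0.67,1],[-0.014,-0.001,0.126,0,0,0.67,1],[-0.014,-0.001,0.126,0,0,0.67,1],[-0.014,-0.001,0.126,0,0,0.67,1]]}' 80
python3 -m jog '{"plan":[[0,0,0,0,0,0,0],[0,0,0,0,0,0,-0.5],[0,0,0,0,0,0,-1],[0,0,0,0,0,0,-1],[0,0,0,0,0,0,-1],[0,0,0,0,0,0,-1],[0,0,0,0,0,0,-1],[0,0,0,0,0,0,-1]]}' 80
```

```text
time_s: 4.7
tool_pos: [0.5621, -0.2201, 0.0157]
eef_rot: [[0.925, 0.381, 0.004], [0.381, -0.925, -0.002], [0.003, 0.003, -1.0]]
ft_force: [0.2, -0.9, 0.7]
width: 0.998
gripper_force: 0.0
time_s: 5.37
tool_pos: [0.5619, -0.2205, 0.0161]
eef_rot: [[0.925, 0.381, 0.005], [0.381, -0.925, -0.003], [0.003, 0.004, -1.0]]
ft_force: [-0.5, 0.0, 6.4]
width: 0.631
gripper_force: 87.5
```

```bash
python3 -m jog '{"plan":[[0,0,-0.02,0,0,0,-1],[0,0,-0.05,0,0,0,-1],[0,0,-0.08,0,0,0,-1],[0,0,-0.09,0,0,0,-1],[0,0,-0.09,0,0,0,-1],[0,0,-0.09,0,0,0,-1]]}' 80
python3 - <<'E'
from h import *
print(delta((.5924,.0723,.105),.025))
E
```

```text
time_s: 5.87
tool_pos: [0.5592, -0.2191, 0.1029]
eef_rot: [[0.925, 0.381, -0.0], [0.381, -0.925, -0.0], [-0.0, -0.0, -1.0]]
ft_force: [-0.2, -0.5, -3.6]
width: 0.635
gripper_force: 86.4
(array([ 0.1416, -0.2568, -0.0021]), array([-0.  ,  0.  ,  3.49]))
```

```bash
python3 -m jog '{"plan":[[0.01,-0.02,0,0,0,0.4,-1],[0.03,-0.05,0,0,0,0.8,-1],[0.05,-0.085,0,0,0,1.2,-1],[0.07,-0.12,0,0,0,1.7,-1],[0.09,-0.155,0,0,0,2.2,-1],[0.11,-0.19,0,0,0,2.7,-1],[0.125,-0.225,0,0,0,3.1,-1],[0.137,-0.247,0,0,0,3.4,-1],[0.142,-0.257,-0.002,0,0,3.49,-1],[0.142,-0.257,-0.002,0,0,3.49,-1],[0.142,-0.257,-0.002,0,0,3.49,-1],[0.142,-0.257,-0.002,0,0,3.49,-1]]}' 80
python3 - <<'E'
from h import *
c=shot('wrist');np.save('lock3.npy',c,allow_pickle=True);cv2.imwrite('pics/h1.png',c['frame'][:,:,::-1])
print(delta((.5924,.0723,.105),.025))
E
```

```text
time_s: 6.87
tool_pos: [0.5916, 0.0716, 0.1032]
eef_rot: [[1.0, 0.025, -0.004], [0.025, -1.0, -0.001], [-0.004, 0.001, -1.0]]
ft_force: [-0.4, -0.2, -4.0]
width: 0.633
gripper_force: 86.3
(array([ 0.0005, -0.001 , -0.0013]), array([ 0.  ,  0.03, -0.01]))
```

View pics/h1.png

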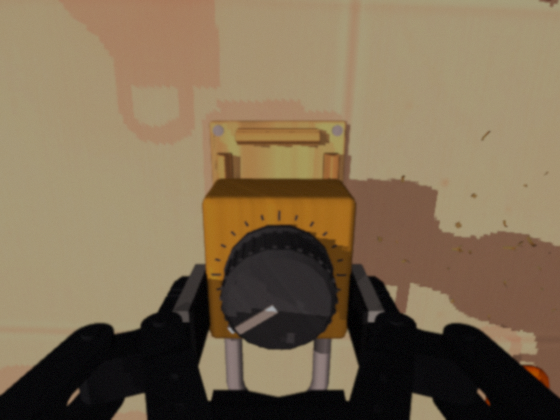

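Hover: face corners are near (205,199), (354,199), (346,337), (212,337), and the nest's far screws at (218,130), (337,129). I'll check the lock offset in this same view.

Run:
```python
from h import *
c=np.load('lock3.npy',allow_pickle=True).item()
P=lambda p,z:plane(c,p,z)[:2]
o=r.observe();t=np.array(o['tool_pos'])[:2];E=np.array(o['eef_rot'])[:2,:2]
C=np.array([P(p,.121) for p in[(205,199),(354,199),(346,337),(212,337)]]);m=C.mean(0)
dx=(C[0]+C[1]-C[2]-C[3])/2
print('lock',m,'in tool',E.T@(m-t),np.arctan2(dx[1],dx[0]),np.hypot(*dx),np.hypot(*(C[0]-C[1])),np.hypot(*(C[2]-C[3])))
f=c['frame'].astype(float);b=f[:,:,2]-f[:,:,:2].mean(2);q=[]
for u,v in[(218,130),(337,129)]:
    yy,xx=np.mgrid[v-7:v+8,u-7:u+8];w=np.clip(b[yy,xx]-np.median(b[yy,xx])-12,0,None)
    q.append(P(((w*xx).sum()/w.sum(),(w*yy).sum()/w.sum()),.006))
q=np.array(q);y=q[0]-q[1];yaw=np.arctan2(-y[0],y[1])
print('nest',q.mean(0)-.040*np.array([np.cos(yaw),np.sin(yaw)]),yaw,np.hypot(*y))
```

```text
lock [0.60267959 0.07214523] in tool [ 0.010735   -0.00059141] 0.02262079298177929 0.05810522303843851 0.05282985799263829 0.05411633854868351
nest [0.60366504 0.07287456] 0.024744225766484437 0.07653598071995568
```

```bash
python3 -m jog '{"plan":[[0.001,-0.0007,0.02,0,0,0,-1],[0.001,-0.0007,0.04,0,0,0,-1],[0.001,-0.0007,0.055,0,0,0,-1],[0.001,-0.0007,0.062,0,0,0,-1],[0.001,-0.0007,0.067,0,0,0,-1],[0.001,-0.0007,0.071,0,0,0,-1],[0.001,-0.0007,0.075,0,0,0,-1],[0.001,-0.0007,0.077,0,0,0,-1],[0.001,-0.0007,0.077,0,0,0,-1]]}' 80
```

```text
time_s: 7.67
tool_pos: [0.5946, 0.0731, 0.0288]
eef_rot: [[1.0, 0.025, 0.001], [0.025, -1.0, -0.0], [0.001, 0.0, -1.0]]
ft_force: [-0.3, 0.2, -4.1]
width: 0.632
gripper_force: 86.4
```

```bash
python3 -m jog '{"plan":[[-0.0015,0.0008,0,0,0,0,-1],[-0.0015,0.0008,0.002,0,0,0,-1],[-0.0015,0.0008,0.004,0,0,0,-1],[-0.0015,0.0008,0.006,0,0,0,-1],[-0.0015,0.0008,0.007,0,0,0,-1],[-0.0015,0.0008,0.007,0,0,0,-1]]}' 80
```

```text
time_s: 8.17
tool_pos: [0.5927, 0.0724, 0.0222]
eef_rot: [[1.0, 0.025, -0.0], [0.025, -1.0, -0.0], [-0.0, 0.0, -1.0]]
ft_force: [-3.5, -0.2, 4.1]
width: 0.637
gripper_force: 87.0
```

```bash
python3 -m jog '{"plan":[[0,0,0,0,0,0,0.4],[0,0,0,0,0,0,0.7],[0,0,0,0,0,0,1],[0,0,0,0,0,0,1],[0,0,0,0,0,0,1],[0,0,-0.03,0,0,0,1],[0,0,-0.07,0,0,0,1],[-0.02,0,-0.11,0,0,0,1],[-0.02,0,-0.13,0,0,0,1],[-0.02,0,-0.13,0,0,0,1],[-0.02,0,-0.13,0,0,0,1],[-0.02,0,-0.13,0,0,0,1]]}' 80
python3 - <<'E'
from h import *
c=shot('wrist');np.save('lock4.npy',c,allow_pickle=True)
s=shot('side');u,v=map(int,proj(s,(.60,.07,.03)))
a=cv2.resize(c['frame'][100:350,150:400,::-1],(400,400),interpolation=cv2.INTER_CUBIC);b=cv2.resize(s['frame'][v-30:v+30,u-30:u+30,::-1],(400,400),interpolation=cv2.INTER_CUBIC)
cv2.imwrite('pics/p1.png',np.hstack([a,b]))
E
```

```text
time_s: 9.17
tool_pos: [0.572, 0.0718, 0.1505]
eef_rot: [[1.0, 0.025, -0.001], [0.025, -1.0, -0.0], [-0.001, -0.0, -1.0]]
ft_force: [-1.0, -0.5, -0.4]
width: 0.999
gripper_force: 0.0
```

View pics/p1.png

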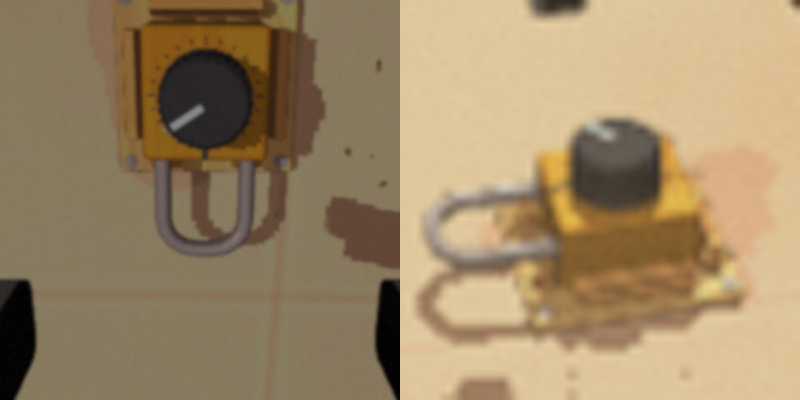

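The lock looks seated and flat, with its shackle over the gapped side and the pointer still about 57° off.

Run:
```python
from h import *
c=np.load('lock4.npy',allow_pickle=True).item()
cr=lambda p:(150+(p[0]+.5)*.625-.5,100+(p[1]+.5)*.625-.5)
C=np.array([plane(c,cr(p),.040)[:2] for p in[(143,25),(268,25),(267,158),(145,157)]]);m=C.mean(0);dx=(C[0]+C[1]-C[2]-C[3])/2
print('lock',m,np.arctan2(dx[1],dx[0]),np.hypot(*dx))
d=plane(c,cr((170,130)),.061)-plane(c,cr((204,107)),.061)
print('pointer',(np.arctan2(d[1],d[0])-np.arctan2(-dx[1],-dx[0])+np.pi)%(2*np.pi)-np.pi)
t=(.5*(m[0]+.6037),.5*(m[1]+.0727),.047);print(t,delta(t,.025))
```

```text
lock [0.60389983 0.07290339] 0.029023733662559694 0.05776595912530287
pointer -0.974095186448988
(np.float64(0.603799913222312), np.float64(0.07280169299190067), 0.047) (array([ 0.033 , -0.0002,  0.1019]), array([-0.  ,  0.04, -0.  ]))
```

```bash
python3 -m jog '{"plan":[[0.016,0,0.02,0,0,0,1],[0.032,0,0.05,0,0,0,1],[0.032,0,0.07,0,0,0,1],[0.032,0,0.09,0,0,0,1],[0.032,0,0.1,0,0,0,1],[0.032,0,0.102,0,0,0,1],[0.032,0,0.102,0,0,0,1],[0.032,0,0.102,0,0,0,1]]}' 40
python3 -m jog '{"plan":[[0,0,0,0,0,0,0.3],[0,0,0,0,0,0,-0.2],[0,0,0,0,0,0,-0.6],[0,0,0,0,0,0,-1],[0,0,0,0,0,0,-1],[0,0,0,0,0,0,-1],[0,0,0,0,0,0,-1],[0,0,0,0,0,0,-1],[0,0,0,0,0,0,-1],[0,0,0,0,0,0,-1]]}' 40
```

```text
time_s: 9.93
tool_pos: [0.6051, 0.0727, 0.0498]
eef_rot: [[1.0, 0.025, 0.001], [0.025, -1.0, 0.0], [0.001, -0.0, -1.0]]
ft_force: [0.2, -0.3, -0.3]
width: 1.003
gripper_force: 0.0
time_s: 10.77
tool_pos: [0.6052, 0.0727, 0.0506]
eef_rot: [[1.0, 0.025, 0.001], [0.025, -1.0, 0.0], [0.001, -0.0, -1.0]]
ft_force: [-1.6, 0.4, 4.7]
width: 0.415
gripper_force: 39.9
```

```bash
python3 -m jog '{"plan":[[-0.001,0,0,0,0,-0.8,-1],[-0.001,0,0,0,0,-1.6,-1],[-0.001,0,0,0,0,-2.4,-1],[-0.001,0,0,0,0,-3.2,-1],[-0.001,0,0,0,0,-4,-1],[-0.001,0,0,0,0,-4.8,-1],[-0.001,0,0,0,0,-5.6,-1],[-0.001,0,0,0,0,-6.4,-1],[-0.001,0,0,0,0,-7.2,-1],[-0.001,0,0,0,0,-8,-1],[-0.001,0,0,0,0,-8.5,-1],[-0.001,0,0,0,0,-9,-1],[-0.001,0,0,0,0,-9,-1]]}' 40
python3 - <<'E'
from h import *
o=r.observe();print(o['moment'])
for n in('wrist','side'):
    np.save(n+'5.npy',shot(n),allow_pickle=True)
c=np.load('wrist5.npy',allow_pickle=True).item();s=np.load('side5.npy',allow_pickle=True).item();u,v=map(int,proj(s,(.59,.07,.03)))
a=cv2.resize(c['frame'][:,70:490,::-1],(400,400));b=cv2.resize(s['frame'][v-35:v+35,u-35:u+35,::-1],(400,400),interpolation=cv2.INTER_CUBIC)
cv2.imwrite('pics/d1.png',np.hstack([a,b]))
E
```

```text
time_s: 11.85
tool_pos: [0.6048, 0.0733, 0.0506]
eef_rot: [[0.567, 0.824, 0.003], [0.824, -0.567, 0.001], [0.003, 0.002, -1.0]]
ft_force: [0.9, 2.2, 5.6]
width: 0.413
gripper_force: 39.8
[ 0.42515134  0.0886057  -0.01840216]
```

View pics/d1.png

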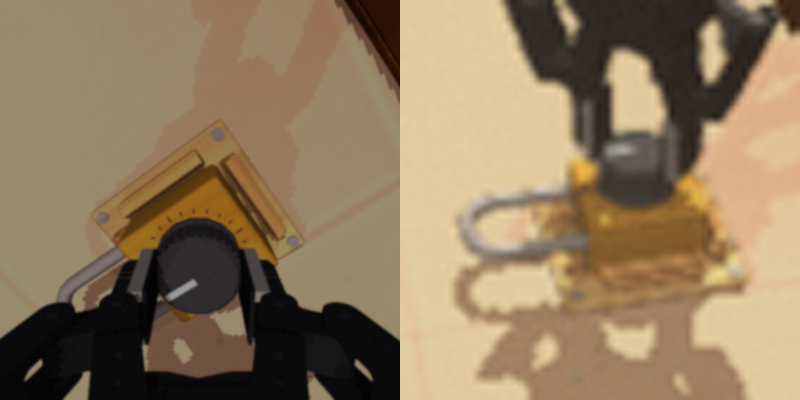

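The dial turned with the gripper by 0.94 rad, and the pointer is now nearly along the shackle axis. I'll continue gently, watching the moment.

```bash
python3 -m jog '{"plan":[[0,0,0,0,0,-0.25,-1],[0,0,0,0,0,-0.5,-1],[0,0,0,0,0,-0.7,-1],[0,0,0,0,0,-0.7,-1]]}' 40
cat > sh.py <<'E'
from h import *
def barend(n='side'):
    # bow extent: grey (low saturation) pixels in side view, leftmost end
    s=shot(n);h=cv2.cvtColor(s['frame'],cv2.COLOR_RGB2HSV)
    u,v=map(int,proj(s,(.53,.071,.025)));w=s['frame'][v-12:v+13,u-25:u+20].astype(int)
    return s,u,v,w
E
python3 - <<'E'
from h import *
o=r.observe();print(o['moment'],np.arctan2(o['eef_rot'][1][0],o['eef_rot'][0][0]))
s5=np.load('side5.npy',allow_pickle=True).item();s=shot('side');np.save('side6.npy',s,allow_pickle=True)
for q in(s5,s):
    h=cv2.cvtColor(q['frame'],cv2.COLOR_RGB2HSV);u,v=map(int,proj(q,(.525,.071,.025)))
    print(u,v);print(h[v-3:v+4,u-16:u+14:1,1])
E
```

```text
time_s: 12.28
tool_pos: [0.6048, 0.0734, 0.0506]
eef_rot: [[0.506, 0.862, 0.003], [0.862, -0.506, 0.001], [0.002, 0.002, -1.0]]
ft_force: [0.1, 2.1, 6.1]
width: 0.416
gripper_force: 39.9
[ 0.42981579  0.07857757 -0.00919182] 1.0397209849659004
247 193
[[ 78  80  76  74  74  74  74  72  74  74  74  74  74  75  72  59  39  39
   54  66  71  73  77  70  71  88  90 106 118 112]
 [ 74  79  76  74  71  74  73  73  75  74  75  74  77  78  68  47  42  56
   79  77  79  74  76  74  79  89  93 102 126 131]
 [ 73  79  75  74  73  73  74  74  74  74  74  74  74  78  59  37  47  74
   79  76  75  77  76  79  88  94  90  97 113 130]
 [ 74  76  79  78  72  70  73  75  73  76  73  74  74  77  65  42  47  74
   75  76  77  77  76  87  91  95  81  80 106 130]
 [ 73  78  81  79  74  74  74  76  74  74  75  74  74  74  68  44  45  70
   77  75  77  77  79  89  93  91  82  76  94 125]
 [ 73  75  79  79  73  72  74  73  74  73  76  74  75  76  75  51  44  49
   65  75  74  77  85  91  90  88  80  75  82 106]
 [ 73  76  78  79  75  71  73  74  76  75  75  77  75  76  78  65  43  33
   46  63  64  64  64  6
[... 211 characters left out ...]
 75  77  68  44  42  57
   78  80  77  76  77  76  80  87  91 103 124 131]
 [ 74  78  77  76  72  73  74  77  74  75  75  76  74  78  58  38  45  76
   79  77  76  77  74  80  89  94  92  92 118 127]
 [ 74  76  79  76  72  74  76  74  76  76  75  75  76  78  67  39  49  71
   76  74  75  75  76  86  94  94  82  77 108 131]
 [ 74  76  79  80  73  72  73  74  74  74  72  75  73  74  69  42  45  68
   77  74  76  75  80  89  92  93  81  76  97 125]
 [ 73  77  79  78  73  72  74  74  76  73  74  73  73  74  76  50  42  47
   68  74  76  75  86  93  93  88  79  76  83 102]
 [ 72  74  80  78  73  73  73  74  76  77  76  73  75  77  78  68  43  33
   45  63  62  63  65  65  66  58  61  64  59  51]]
```

```bash
cat > sh.py <<'E'
from h import *
def bar(s):
    h=cv2.cvtColor(s['frame'],cv2.COLOR_RGB2HSV).astype(float)[:,:,1];U,V=proj(s,(.52,.071,.025));u,v=int(U),int(V)
    w=np.clip(65-h[v-1:v+2,u-12:u+9].mean(0),0,None);c=u-12+(w*np.arange(21)).sum()/w.sum()
    return c,plane(s,(c,V),.025)[0]
E
for i in 1; do python3 -m jog '{"plan":[[0,0,0,0,0,-0.3,-1],[0,0,0,0,0,-0.6,-1],[0,0,0,0,0,-0.9,-1],[0,0,0,0,0,-0.9,-1]]}' 40|head -3; done
python3 - <<'E'
from sh import *
o=r.observe();print(o['moment'],np.arctan2(o['eef_rot'][1][0],o['eef_rot'][0][0]))
print(bar(np.load('side6.npy',allow_pickle=True).item()),bar(shot('side')))
E
```

```text
time_s: 12.67
tool_pos: [0.6047, 0.0734, 0.0506]
eef_rot: [[0.423, 0.906, 0.002], [0.906, -0.423, 0.001], [0.002, 0.002, -1.0]]
[ 0.39073966  0.07095681 -0.01951543] 1.1343264251503888
(np.float64(246.58333333333334), np.float64(0.5213041409564122)) (np.float64(246.5681818181818), np.float64(0.5212624941289236))
```

Run:
```python
from sh import *
def ptr(c):
    f=c['frame'].astype(int);U,V=map(int,proj(c,(.604,.073,.061)));g=f[V-45:V+46,U-45:U+46]
    h=cv2.cvtColor(g.astype(np.uint8),cv2.COLOR_RGB2HSV);m=((h[:,:,2]>115)&(h[:,:,1]<60)).astype(np.uint8)
    n,l,st,ce=cv2.connectedComponentsWithStats(m)
    for k in range(1,n):
        if st[k,4]<25: continue
        ys,xs=np.where(l==k);P=np.array([plane(c,(x+U-45,y+V-45),.061)[:2] for x,y in zip(xs,ys)])
        mu=P.mean(0);w,e=np.linalg.eigh(np.cov((P-mu).T));a=np.arctan2(e[1,1],e[0,1])
        print(st[k].tolist(),np.round(mu,4),'len',np.sqrt(12*w[1]).round(4),np.sqrt(12*w[0]).round(4),'ang to nest axis',((a-.025+np.pi/2)%np.pi-np.pi/2).round(3))
c=shot('wrist');np.save('wrist7.npy',c,allow_pickle=True)
for n in('lock4','wrist5','wrist7'):print(n);ptr(np.load(n+'.npy',allow_pickle=True).item())
```

```text
lock4
[24, 49, 19, 14, 76] [0.5978 0.0806] len 0.0139 0.0023 ang to nest axis -0.98
wrist5
[12, 48, 31, 21, 221] [0.5944 0.0726] len 0.0143 0.003 ang to nest axis -0.026
wrist7
[10, 48, 32, 22, 231] [0.5942 0.0711] len 0.015 0.003 ang to nest axis 0.139
```

Run:
```python
from sh import *
s=np.load('side5.npy',allow_pickle=True).item()
u,v=map(int,proj(s,(.60,.07,.03)));im=cv2.imread('pics/p1.png')[:,400:,::-1]
q=dict(s);q['frame']=s['frame'].copy();q['frame'][v-30:v+30,u-30:u+30]=cv2.resize(im,(60,60),interpolation=cv2.INTER_AREA)
t=dict(s);im5=cv2.resize(s['frame'][v-30:v+30,u-30:u+30],(400,400),interpolation=cv2.INTER_CUBIC);t['frame']=s['frame'].copy();t['frame'][v-30:v+30,u-30:u+30]=cv2.resize(im5,(60,60),interpolation=cv2.INTER_AREA)
print('before',bar(q),'after',bar(t))
```

```text
before (np.float64(248.82075471698113), np.float64(0.5274537675034696)) after (np.float64(246.59322033898306), np.float64(0.5213313172578515))
```

The bar moved 6.1 mm outward, so the shackle has clicked, and the dial reads within 0.14 of the mark. I'll release and go to the shackle.

```bash
python3 -m jog '{"plan":[[0,0,0,0,0,0,-0.1],[0,0,0,0,0,0,0.3],[0,0,0,0,0,0,0.3],[0,0,0,0,0,0,0.3],[0,0,-0.03,0,0,0,0.3],[0,0,-0.06,0,0,0,0.3],[0,0,-0.06,0,0,0,0.3],[0,0,-0.06,0,0,0,0.3]]}' 40|head -5
python3 - <<'E'
from sh import *
print(bar(shot('side')));print(delta((.5185,.0706,.075),np.pi/2+.025))
E
```

```text
time_s: 13.43
tool_pos: [0.6057, 0.0725, 0.1118]
eef_rot: [[0.422, 0.906, 0.005], [0.906, -0.422, -0.0], [0.002, 0.005, -1.0]]
ft_force: [0.7, -0.4, -0.0]
width: 0.65
(np.float64(246.53191489361703), np.float64(0.5211628074365389))
(array([-0.0379, -0.0767,  0.0348]), array([ 0.01, -0.  , -4.4 ]))
```

```bash
python3 -m jog '{"plan":[[-0.015,-0.03,0,0,0,-1,0.2],[-0.03,-0.06,0,0,0,-2.1,0],[-0.038,-0.077,0.01,0,0,-3.2,-0.3],[-0.038,-0.077,0.035,0,0,-4.4,-0.3],[-0.038,-0.077,0.035,0,0,-4.4,-0.3],[-0.038,-0.077,0.035,0,0,-4.4,-0.3],[-0.038,-0.077,0.035,0,0,-4.4,-0.3],[-0.038,-0.077,0.035,0,0,-4.4,-0.3]]}' 40|head -5
python3 - <<'E'
from sh import *
c=shot('wrist');s=shot('side');u,v=map(int,proj(s,(.54,.07,.04)))
a=cv2.resize(c['frame'][:,70:490,::-1],(400,400));b=cv2.resize(s['frame'][v-35:v+35,u-35:u+35,::-1],(400,400),interpolation=cv2.INTER_CUBIC)
cv2.imwrite('pics/s1.png',np.hstack([a,b]));np.save('wrist8.npy',c,allow_pickle=True)
print(delta((.5185,.0706,.012),np.pi/2+.025))
E
```

```text
time_s: 14.15
tool_pos: [0.5192, 0.0706, 0.0752]
eef_rot: [[-0.023, 1.0, 0.002], [1.0, 0.023, -0.0], [-0.0, 0.002, -1.0]]
ft_force: [-0.1, 0.0, -0.2]
width: 0.349
(array([-0.    , -0.0009,  0.0634]), array([ 0.02,  0.  , -0.01]))
```

View pics/s1.png

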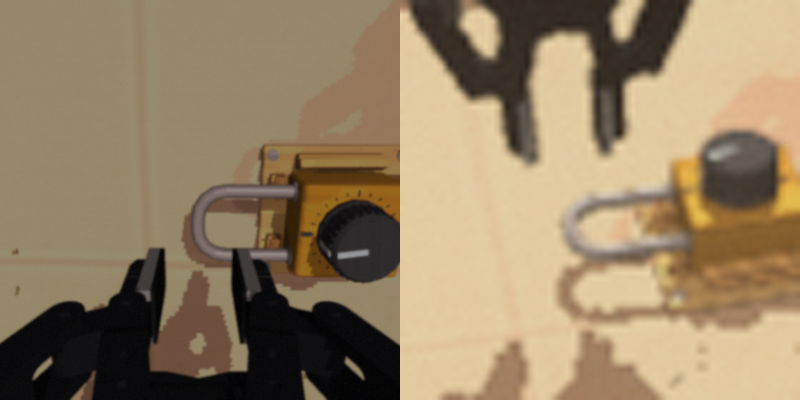

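The bow is clear: its bar is at crop (197,223), midway between the fingers (155 and 240).

```bash
python3 - <<'E'
from sh import *
c=np.load('wrist8.npy',allow_pickle=True).item()
P=plane(c,(70+197*1.05,223.5*1.05),.025);print(P);print(plane(c,(70+235*1.05,190*1.05),.025),plane(c,(70+235*1.05,255*1.05),.025))
E
python3 -m jog '{"plan":[[0,-0.001,0.02,0,0,0,-0.3],[0,-0.001,0.035,0,0,0,-0.3],[0,-0.001,0.048,0,0,0,-0.3],[0,-0.001,0.058,0,0,0,-0.3],[0,-0.001,0.064,0,0,0,-0.3],[0,-0.001,0.064,0,0,0,-0.3],[0,-0.001,0.064,0,0,0,-0.3]]}' 40
```

```text
[0.51779179 0.07122318 0.025     ]
[0.53915377 0.09238434 0.025     ] [0.54143127 0.05109747 0.025     ]
time_s: 14.83
tool_pos: [0.5171, 0.0707, 0.0105]
eef_rot: [[-0.025, 1.0, 0.0], [1.0, 0.025, 0.0], [0.0, 0.0, -1.0]]
ft_force: [0.1, -0.6, 0.5]
width: 0.351
gripper_force: 0.0
```

```bash
python3 -m jog '{"plan":[[0,0,0,0,0,0,-0.6],[0,0,0,0,0,0,-1],[0,0,0,0,0,0,-1],[0,0,0,0,0,0,-1],[0,0,0,0,0,0,-1],[0,0,0,0,0,0,-1]]}' 40
python3 -m jog '{"plan":[[0,-0.003,0,0,0,0,-1],[0,-0.006,0,0,0,0,-1],[0,-0.009,0,0,0,0,-1],[0,-0.012,0,0,0,0,-1],[0,-0.014,0,0,0,0,-1],[0,-0.014,0,0,0,0,-1]]}' 40
python3 -c "
from sh import *
print(bar(shot('side')))"
```

```text
time_s: 15.33
tool_pos: [0.5173, 0.0708, 0.0109]
eef_rot: [[-0.025, 1.0, 0.001], [1.0, 0.025, 0.0], [0.0, 0.001, -1.0]]
ft_force: [-0.2, 0.4, 2.4]
width: 0.086
gripper_force: 42.5
time_s: 15.83
tool_pos: [0.5028, 0.0702, 0.0105]
eef_rot: [[-0.025, 1.0, 0.001], [1.0, 0.025, -0.0], [-0.0, 0.001, -1.0]]
ft_force: [1.8, 1.4, 1.9]
width: 0.081
gripper_force: 42.5
(np.float64(241.09722222222223), np.float64(0.5062220513161477))
```

```bash
python3 -m jog '{"plan":[[0,-0.002,0,0,0,0,-1],[0,-0.003,0,0,0,0,-1],[0,-0.004,0,0,0,0,-1],[0,-0.004,0,0,0,0,-1]]}' 40
python3 -c "
from sh import *
print(bar(shot('side')))"
```

```text
time_s: 16.22
tool_pos: [0.5016, 0.0699, 0.0112]
eef_rot: [[-0.025, 1.0, 0.006], [1.0, 0.025, -0.001], [-0.001, 0.006, -1.0]]
ft_force: [6.0, -0.5, -1.3]
width: 0.086
gripper_force: 42.4
(np.float64(240.43426294820716), np.float64(0.5043991083160405))
```

```bash
python3 -m jog '{"plan":[[0,-0.001,0,0,0,0,-1],[0,-0.002,0,0,0,0,-1],[0,-0.003,0,0,0,0,-1],[0,-0.003,0,0,0,0,-1],[0,-0.003,0,0,0,0,-1]]}' 40
python3 -c "
from sh import *
print(bar(shot('side')))"
```

```text
time_s: 16.68
tool_pos: [0.5015, 0.0697, 0.0119]
eef_rot: [[-0.025, 1.0, 0.013], [1.0, 0.025, -0.001], [-0.001, 0.013, -1.0]]
ft_force: [11.7, -0.5, -4.0]
width: 0.085
gripper_force: 42.3
(np.float64(240.18345323741008), np.float64(0.5037094319740284))
```

```bash
python3 -m jog '{"plan":[[0,0.002,0,0,0,0,-1],[0,0.004,0,0,0,0,-1],[0,0.005,0,0,0,0,-0.8],[0,0.005,0,0,0,0,-0.4],[0,0.005,0,0,0,0,-0.3],[0,0.005,0,0,0,0,-0.3],[0,0.005,-0.03,0,0,0,-0.3],[0,0.005,-0.07,0,0,0,-0.3],[0,0.005,-0.1,0,0,0,-0.3],[0,0.005,-0.12,0,0,0,-0.3],[0,0.005,-0.12,0,0,0,-0.3],[0,0.005,-0.12,0,0,0,-0.3]]}' 40
python3 - <<'E'
from sh import *
s=shot('side');print(bar(s))
# over lock, grip 14 mm towards the shackle
print(delta((.6037-.014,.0727-.0004,.13),.025))
c=shot('wrist');np.save('wrist9.npy',c,allow_pickle=True)
E
```

```text
time_s: 17.73
tool_pos: [0.5008, 0.0704, 0.1312]
eef_rot: [[-0.025, 1.0, 0.001], [1.0, 0.025, 0.0], [0.0, 0.001, -1.0]]
ft_force: [0.8, 0.2, -0.3]
width: 0.347
gripper_force: 0.0
(np.float64(240.16153846153847), np.float64(0.5036491701214438))
(array([-0.0003,  0.0902, -0.0007]), array([-2.0e-02,  1.0e-02,  1.5e+01]))
```

```bash
python3 -m jog '{"plan":[[0,0.02,0,0,0,1,0],[0,0.045,0,0,0,3,0.5],[0,0.07,0,0,0,5,1],[0,0.09,0,0,0,7,1],[0,0.09,0,0,0,9,1],[0,0.09,0,0,0,11,1],[0,0.09,0,0,0,13,1],[0,0.09,0,0,0,15,1],[0,0.09,0,0,0,15,1],[0,0.09,0,0,0,15,1],[0,0.09,0,0,0,15,1],[0,0.09,0,0,0,15,1],[0,0.09,0,0,0,15,1],[0,0.09,0,0,0,15,1],[0,0.09,0,0,0,15,1],[0,0.09,0,0,0,15,1]]}' 40
python3 - <<'E'
from sh import *
print(delta((.6037-.014,.0727-.0004,.022),.025))
E
```

```text
time_s: 19.17
tool_pos: [0.5896, 0.0725, 0.1287]
eef_rot: [[1.0, 0.027, -0.003], [0.027, -1.0, -0.0], [-0.003, -0.0, -1.0]]
ft_force: [0.1, 0.4, 0.0]
width: 0.996
gripper_force: 0.0
(array([0.0004, 0.0002, 0.1067]), array([-0.  ,  0.03,  0.02]))
```

```bash
python3 -m jog '{"plan":[[-0.001,0,0.03,0,0,0,1],[-0.001,0,0.06,0,0,0,1],[-0.001,0,0.085,0,0,0,1],[-0.001,0,0.098,0,0,0,1],[-0.001,0,0.105,0,0,0,1],[-0.001,0,0.107,0,0,0,1],[-0.001,0,0.107,0,0,0,1],[-0.001,0,0.107,0,0,0,1]]}' 40
python3 -m jog '{"plan":[[0,0,0,0,0,0,0.3],[0,0,0,0,0,0,-0.4],[0,0,0,0,0,0,-1],[0,0,0,0,0,0,-1],[0,0,0,0,0,0,-1],[0,0,0,0,0,0,-1],[0,0,0,0,0,0,-1],[0,0,0,0,0,0,-1]]}' 100
```

```text
time_s: 19.83
tool_pos: [0.5912, 0.0725, 0.0249]
eef_rot: [[1.0, 0.025, 0.003], [0.025, -1.0, 0.0], [0.003, 0.0, -1.0]]
ft_force: [0.1, 0.3, 0.0]
width: 1.003
gripper_force: 0.0
time_s: 20.5
tool_pos: [0.5913, 0.0724, 0.0255]
eef_rot: [[1.0, 0.025, 0.003], [0.025, -1.0, -0.0], [0.003, 0.0, -1.0]]
ft_force: [-1.4, 0.4, 6.1]
width: 0.624
gripper_force: 106.4
```

```bash
python3 -m jog '{"plan":[[0,0,-0.005,0,0,0,-1],[0,0,-0.015,0,0,0,-1],[0,0,-0.03,0,0,0,-1],[0,0,-0.05,0,0,0,-1],[0,0,-0.075,0,0,0,-1],[0,0,-0.1,0,0,0,-1],[0,0,-0.12,0,0,0,-1],[0,0,-0.13,0,0,0,-1],[0,0,-0.13,0,0,0,-1],[0,0,-0.13,0,0,0,-1],[0,0,-0.13,0,0,0,-1],[0,0,-0.13,0,0,0,-1],[0,0,-0.13,0,0,0,-1]]}' 100
python3 - <<'E'
from sh import *
o=r.observe();print(o['dq'].round(3));s=shot('side');t=np.array(o['tool_pos'])
# bar now: ends of low-saturation arc near the expected point; bottom corner heights from brass mask
h=cv2.cvtColor(s['frame'],cv2.COLOR_RGB2HSV);br=((h[:,:,0]>12)&(h[:,:,0]<28)&(h[:,:,1]>150)).astype(np.uint8)
u,v=map(int,proj(s,(t[0]+.012,t[1],t[2])));x=s['frame'][v-40:v+40,u-55:u+40]
m=np.zeros_like(br);m[v-40:v+40,u-40:u+40]=br[v-40:v+40,u-40:u+40]
n,l,st,ce=cv2.connectedComponentsWithStats(m)
print([ (a.tolist(),c.round(1).tolist()) for a,c in zip(st,ce) if a[4]>30])
for P in[(-.03,-.028,-.0195),(.03,-.028,-.0195),(-.03,-.028,.0145),(.03,-.028,.0145),(-.102,0,-.0005)]:print(P,np.round(proj(s,t+np.array(P)+[.012,0,0]),1))
print(h[v-20:v+21,:][:, int(proj(s,t+np.array([-.09,0,-.0005]))[0])-8:int(proj(s,t+np.array([-.09,0,-.0005]))[0])+9,1].tolist()[12:30:2])
E
```

```text
time_s: 21.58
tool_pos: [0.5882, 0.0725, 0.1511]
eef_rot: [[1.0, 0.025, -0.004], [0.025, -1.0, 0.0], [-0.004, -0.0, -1.0]]
ft_force: [0.8, 0.2, -4.4]
width: 0.627
gripper_force: 107.0
[ 0.001 -0.004 -0.008 -0.    -0.     0.001]
[([0, 0, 560, 420, 234502], [279.5, 209.7]), ([282, 112, 27, 31, 318], [295.7, 126.6]), ([262, 143, 26, 22, 252], [275.9, 155.7]), ([303, 145, 10, 14, 44], [307.1, 151.8])]
(-0.03, -0.028, -0.0195) [264.5 166.2]
(0.03, -0.028, -0.0195) [286.9 163.4]
(-0.03, -0.028, 0.0145) [264.2 155.3]
(0.03, -0.028, 0.0145) [287.1 152.6]
(-0.102, 0, -0.0005) [235.2 157.5]
[[130, 136, 139, 138, 112, 58, 44, 81, 94, 92, 93, 92, 92, 84, 75, 75, 73], [114, 100, 88, 66, 52, 51, 57, 90, 95, 94, 92, 93, 92, 85, 77, 75, 75], [50, 52, 58, 59, 59, 62, 64, 94, 91, 91, 91, 83, 74, 75, 77, 78, 79], [58, 59, 57, 56, 60, 64, 86, 93, 90, 83, 75, 75, 77, 77, 76, 75, 74], [60, 65, 68, 84, 98, 99, 89, 78, 77, 75, 66, 61, 51, 39, 34, 34, 29], [97, 97, 100, 97, 86, 77, 78, 78, 69, 49, 41, 46, 55, 68, 72, 74, 75], [84, 73, 78, 75, 77, 77, 78, 73, 49, 42, 51, 77, 78, 77, 76, 76, 79], [79, 74, 75, 78, 77, 75, 77, 79, 58, 41, 47, 69, 75, 75, 78, 77, 76], [79, 77, 75, 75, 75, 77, 78, 78, 75, 62, 45, 44, 45, 51, 55, 61, 61]]
```

The open lock is held level, with its underside about 13 cm above the table, the shackle about 23 mm out, and the arm still.

```bash
python3 -c "
from plant import r
print(r.job_done())"
```

```text
the job is handed in; nothing more can be done
None
```

I nested the lock, turned the dial until the shackle clicked, pulled it fully out (about 23 mm by camera), and handed the job in at about 21.6 s with the open lock held level about 13 cm up; the hand-in returned no verdict.

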